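Lock the shaker platform with its pin

ROBOT

A 6-joint arm with a two-finger parallel gripper is mounted at the origin on a cart in front of the work surface, level with it; the furniture and walls round the work are solid. World frame = base frame: x ahead of the robot, y to its left, z up, the work surface at z = 0. Lengths are in mm, angles in rad, forces in N, time in s.
With the tool pointing down it reaches from about 425 to 950 mm from the base axis. Payload 14.7 kg.
Tool frame: the origin (TCP) lies midway between the tips of the shut fingers; the grasp point (between the pads) lies 19 mm behind it; z points along the fingers, y is the line along which they close (so a half turn about z gives the same grasp; the last joint's range is limited). The gripper opens to 85 mm and grips with 20 to 120 N. Pads are 22 mm wide; open, the fingers measure 114 mm over their backs; the gripper's body (76 mm by 85 mm) begins 54 mm behind the grasp point. The pads swing forward as they close: fully open they stand 13 mm farther back than shut.
Start: joints at [1.139, 0.48, 1.596, -0, 1.065, -0.047], TCP at [243.969, 602.471, 231.297] pointing down, gripper open.
Joint ranges: [-2.75, 2.75], [-0.82, 2.05], [0.23, 2.67], [-1.56, 4.7], [0.09, 2.69], [-2.92, 2.92]. Speed limits (rad/s): [1.89, 1.89, 2.39, 3.01, 3.01, 3.01].

INTERFACE

Orientations are given as a rotation vector (axis times angle).
In Python, from cell import bot, viewer gives the robot as it stands. The module is installed in compiled form; this text tells all that it offers.
- The arm moves only by the shell command python3 -m jog 'ROWS' [FORCE]. ROWS is JSON, a list of rows, each an object of numbers: "x", "y", "z": the shift along the tool's x, y, z scaled (see below); "ax", "ay", "az": the turn, a rotation vector about the tool's x, y, z scaled (see below); "fingers": the opening, from 0 (shut) to 1 (fully open). In form: [{"x": .., "y": .., "z": .., "ax": .., "ay": .., "az": .., "fingers": ..}, ...]. A call has 1 to 20 rows; each row shifts and turns the commanded pose from where the row before left it, along the tool's axes as they then stand; what a row does not reach is not made up. The controller multiplies each number of a shift by 0.02 m and each number of a turn by 5 degrees. A row lasts 1/8 s, in which the tool goes at most 62.5 mm and 10.7 degrees, less where a joint would pass 70% of its speed; a pose out of reach is approached as far as the arm can. A call with a number of a shift or a turn outside -1 to 1 is refused whole. A call with a gripper value outside its range is refused whole. The fingers move at their own pace and stop on an object; FORCE is the grip in N (left out, the last holds). Time passes only in rows, so rows that do not move let the fingers close. It gives the time, the measured TCP pose, the force, the opening and the grip force at its end, in the units of the state.
- bot.state(): the state, without advancing time (a new reading comes with each control period).
- viewer.capture(name): name is "side" or "top"; returns (picture, depth): 384x512x3 uint8, blue, green, red; 384x512 float32, mm along the optical axis (not along the pixel's ray), 0 where there is no reading.
- viewer.camera_params(name): a dict with "camera_matrix" (3x3 intrinsics, pixels), "rvec" (rotation vector, rad) and "tvec" (3), from world to camera coordinates, as OpenCV has them. Camera axes: x right, y down, z forward; pixel columns grow to the right and rows downward; lengths in mm; the calibration is good to about 2 mm. A picture is of the moment at which its call begins. camera_params takes no time and is no camera call.
- bot.hand_in(): hands the job in; it is judged then, once.
The state is a dict: "time": time; "joint_positions": joint angles; "joint_vel": joint speeds; "joint_efforts": joint torques, N m; "tcp_pos": TCP position; "ee_rot": TCP orientation; "force": force on the tool from outside, world axes, zero at the start; "wrist_torque": the same for the moment, N m; "width": opening from 0.0 (shut) to 1.0 (fully open); "finger_force": force on a finger pad.
Only numpy, scipy, OpenCV 4.12 (cv2) and the standard library are available. Lean on these libraries where they do the work, as an engineer would, in place of code of your own. Each camera call takes 0.05 s, during which the arm holds its last target. There are 200 camera calls.

TASK

Lock the shaker so that its loose platform can no longer slide: take the locking pin (the one with the tall round knob) out of the accessory block, stand it in the guide hole of the platform and let go, so that it rides on the hidden deck underneath. Then push the platform to and fro, not dragging it by the pin, until the pin drops into the lock hole, and leave the pin fully home with its collar down on the guide. The bottles must stay standing on the platform, and everything else stays where it is.

Things in the scene. Friction and masses are not known exactly. Their poses are not given: they have to be found in the camera images.
- shaker: Reciprocating laboratory shaker, fixed to the worktop: white housing 176 (x) x 200 (y) mm, 62 mm high, control panel on its front (-x) face. Origin: centre of its underside; x to its back, y to its left along the platform's travel, z up. On it slides an aluminium platform, 184 x 210 x 8 mm, top at z = 74 mm, with a 2 mm black mat.
- platform (a joint): Position of the loose platform along the shaker's y, m: 0 mid-travel, positive to the left, stops at -0.040 and +0.040; starts within 5 mm of 0. About 2.5 N of friction keeps it where it is left. The guide hole is over the lock hole when this value equals the lock hole's distance from point deck_mid.
- guide_mouth (a point): Centre of the mouth of the guide hole: a vertical through hole 14 mm wide and 22 mm deep in a steel block, 34 x 34 mm, set in the platform near its front edge, 14 mm higher than the platform's top. At the shaker's x = -62 mm, z = 88 mm; moves with the platform; axes as the shaker's.
- rail_left (a point): Middle of the platform's left (+y) end rail: a round steel bar 12 mm thick and 184 mm long, along the shaker's x, axis at z = 92 mm, 18 mm over the platform's top, 97 mm left of the platform's middle, on three 9 mm posts (middle and 80 mm either way). Moves with the platform; can be pushed from outside or inside.
- rail_right (a point): Middle of the right (-y) end rail, the mirror image of the left one.
- lock_pin: Locking pin, about 0.11 kg: steel shank 12 mm thick, 40 mm long, its last 5 mm tapering to a 5 mm nose; collar 25 mm wide, 4 mm thick; black knob 20 mm wide, 29 mm tall. Origin: tip of the nose, z towards the knob. Starts upright in the block, collar on it. Riding on the deck its collar is 14 mm above the guide block, in the lock hole it rests on it.
- pin_collar (a point): Centre of the underside of the locking pin's collar, 40 mm from the tip.
- pin_knob (a point): Middle of the locking pin's knob, 59 mm from the tip; the top of the knob is 14 mm above it.
- pin_block: Accessory block of grey plastic, fixed, 52 (x) x 126 (y) x 48 (z) mm on a 62 x 136 x 6 mm foot, origin: centre of its underside. Three holes 14 mm wide and 44 mm deep in a row along its y, 41 mm apart, hold the locking pin and two other fittings, in any order.
- disc_foot: A fitting with the same shank but a low wide disc head, 34 mm in diameter and 12 mm tall; stays in the block. Origin: tip of the shank.
- hex_stud: A fitting with the same shank but a low steel hexagon head, 21 mm wide over its corners on a 25 mm washer, 15 mm tall in all; stays in the block. Origin: tip of the shank.
- tall_bottle: Clear bottle with a blue cap, 60 mm in diameter, 138 mm tall, standing loose on the platform's mat in its back half. Origin: centre of its underside.
- small_bottle: Clear bottle with a wide white cap, 44 mm in diameter, 94 mm tall, standing loose on the platform's mat in its back half. Origin: centre of its underside.
- amber_vial: Amber vial with a black cap, 28 mm in diameter, 57 mm tall, standing behind the accessory block. Origin: centre of its underside.
- dropper_bottle: White bottle with a red cap, 35 mm in diameter, 73 mm tall, standing to the right of the accessory block. Origin: centre of its underside.
- beaker: Empty clear beaker, 65 x 70 x 85 mm, standing to the left of the shaker. Origin: centre of its underside.
- deck_mid (a point): Point of the housing's deck (z = 62 mm) under the guide hole's line, at mid-travel, hidden under the platform. The lock hole, 14 mm wide and 16 mm deep, is bored in this flat deck 20 to 28 mm from this point along the shaker's y, to its left or its right: which side and how far differ each time and cannot be seen. Fixed, axes as the shaker's.
Mind the look-alikes: they are no part of the job. Leave any green or purple look-alike of the small_bottle alone.

How it is judged:
By the outcome, as a careful person would: the job done as asked, in the order asked, and still so for the second after the job is handed in, with the robot touching nothing.
It also fails if it takes over 70 s, if anything falls off the work surface, if the arm or the gripper's body presses on something with over 40 N, if the wrist force passes 120 N, or if a joint passes its speed limit or range.

## Working session

There is one attempt and no reset: what is moved stays moved. The work goes in short steps, Python scripts to look and compute and a shell command to move; the robot and the scene stay as the last step left them, time stands still between calls to the robot, and variables do not carry over. Pictures are saved under pics/ and viewed, at most 10 in all, crops included, and the job is handed in when it is done.

```bash
mkdir -p pics; cat > h.py <<'E'
import numpy as np, cv2
from cell import bot, viewer
def cam(n):
    p=viewer.camera_params(n);R=cv2.Rodrigues(np.array(p["rvec"],float))[0]
    return np.array(p["camera_matrix"],float),R,np.array(p["tvec"],float).ravel()
def ray(n,u,v):
    K,R,t=cam(n);d=R.T@np.linalg.solve(K,[u,v,1.]);return -R.T@t,d
def plane(n,u,v,z):
    o,d=ray(n,u,v);return o+d*(z-o[2])/d[2]
def cloud(n,depth):
    K,R,t=cam(n);v,u=np.indices(depth.shape)
    P=np.stack([(u-K[0,2])/K[0,0]*depth,(v-K[1,2])/K[1,1]*depth,depth],-1)
    return (P-t)@R
def proj(n,X):
    K,R,t=cam(n);c=K@(R@np.array(X,float)+t);return c[:2]/c[2]
def tri(n1,p1,n2,p2):
    o1,d1=ray(n1,*p1);o2,d2=ray(n2,*p2)
    A=np.stack([d1,-d2],1);s=np.linalg.lstsq(A,o2-o1,rcond=None)[0]
    a,b=o1+d1*s[0],o2+d2*s[1];return (a+b)/2,np.linalg.norm(a-b)
E
python3 - <<'E'
from h import *
for n in("top","side"):
    im,d=viewer.capture(n);cv2.imwrite(f"pics/{n}0.png",im);np.save(f"{n}0.npy",d)
    K,R,t=cam(n);print(n,K[0,0],-R.T@t,R[2])
print(bot.state())
E
```

```text
top 369.4022352845906 [ 367.87219655   61.76118278 1296.88811867] [ 0.10819644 -0.00901339 -0.99408867]
side 386.41518942674577 [ 464.14613654  916.97317244 1170.64639985] [ 0.02861075 -0.61253419 -0.78992613]
{'time': 0.1, 'joint_positions': array([ 1.13941515e+00,  4.80791727e-01,  1.59681372e+00,  3.75140427e-06,
        1.06510277e+00, -4.65971160e-02]), 'joint_vel': array([-3.93376923e-04, -7.82235234e-04, -6.81064620e-04, -5.02566069e-04,
        9.52587329e-05, -6.38890086e-05]), 'joint_efforts': array([ 1.65005818e-03, -9.52263165e+01, -4.31042147e+01, -1.69644754e-04,
        5.36126870e-03,  7.21610786e-05]), 'tcp_pos': array([243.8043442 , 602.14031582, 230.72083706]), 'ee_rot': array([-6.00647181e-01, -3.08336590e+00,  1.70114318e-03]), 'force': array([0.27644808, 0.77775307, 0.04837984]), 'wrist_torque': array([ 0.02574134, -0.0125525 , -0.0216524 ]), 'finger_force': 0.0, 'width': 0.9954731363764292}
```

View pics/top0.png

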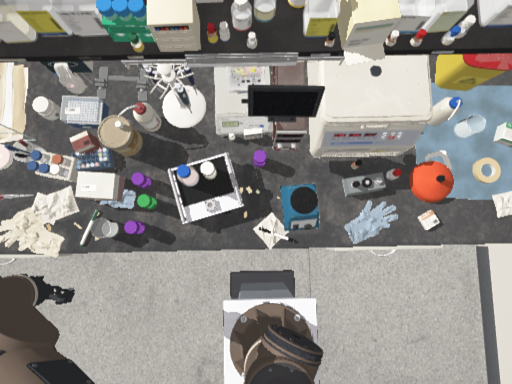

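View pics/side0.png

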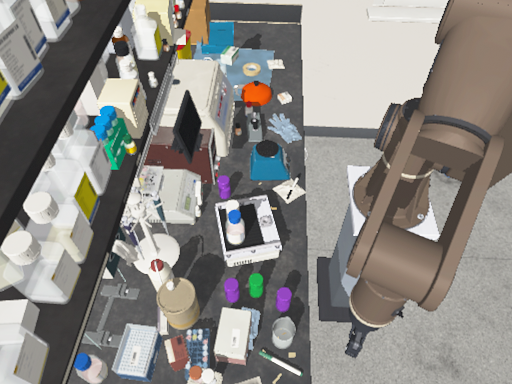

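The top view shows the shaker at about (205,187) and the block at (363,184). The side view shows them at (248,230) and (253,122). I'll zoom in on both.

```bash
python3 - <<'E'
from h import *
t=cv2.imread("pics/top0.png");s=cv2.imread("pics/side0.png")
def c(im,u,v,w,h):return cv2.resize(im[v:v+h,u:u+w],(400,300),interpolation=cv2.INTER_CUBIC)
cv2.imwrite("pics/c0.png",np.vstack([np.hstack([c(t,155,148,100,75),c(t,335,160,80,60)]),np.hstack([c(s,200,190,100,75),c(s,215,85,80,60)])]))
d=np.load("top0.npy");P=cloud("top",d)
ds=np.load("side0.npy");Q=cloud("side",ds)
np.set_printoptions(precision=0,suppress=True,linewidth=200)
print("z top block\n",P[174:196,340:402:2,2]);
print("side block\n",Q[100:142:2,240:268,2])
E
```

```text
z top block
 [[  -4.    2.   -0.    1.    3.   -1.   -2.   -2.   -3.    5.   -3.    1.    1.    2.    2.   -1.    4.   46.   48.   46.   52.   44. 1297.    8.   36.   45.   55.   69.   76.   73.   79.]
 [  -1.    1.    1.    1.   -1.   -3.    5.   -2.   -1.   -5.    0.   -1.    1.    2.   48.   48.   49.   47.   49.   54.   44.   46.    1.   13.   33.   47.   48.   64.   74.   73.   72.]
 [   0.   -0.   -1.   -2.   -1.   -1.    2.   -1.   -1.   -2.    2.   52.   49.   49.   49.   50.   47.   47.   51.   46.   50.   49.    3.   11.   31.   39.   50.   52.   69.   68.   -0.]
 [   1.    0.    1.   -3.    2.    1.   -0.   -1.   49.   45.   50.   51.   48.   44. 1297.   45.   49.   46.   51.   50.   46.   51.    2.   11.   23.   38.   47.   51.   52.   -0.    4.]
 [   1.   -2.   -1.   -0.    3.   52.   46.   50.   52.   51.   48.   51.   48.   67.   60.   48.   51.   47.   50.   63.   60.   50.   -1.   -1.   16.   31.   44.   47.   44.    6.   -2.]
 [  -4.   -2.    8.   42.   49.   50.   46.   49.   46.   47.   49.   51.   58.   61.   62.   57.   48.   45.   60.   67.   61.   50.   -0.   
[... 5975 characters left out ...]
2.   -3.   -2.]
 [  12.   -0.   -3.   -4.   -6.    1.   -1.   -2.    6.   14.   40.   41.   42.   42.   35.   42.   38.   37.   41.   42.   36.   35.   -2.   -5.   -1.   -5.    1.   -6.]
 [  -2.   -3.   -4.    1.   -7.   -3.    0.   -4.    4.    6.   35.   29.   32.   27.   28.   30.   28.   32.   27.   28.   23.   30.    8.   -4.   -1.   -9.   -7.   -0.]
 [  -2.   -2.   -2.   -0.   -2.   -0.   -2.   -3.    0.    7.   19.   19.   18.   18.   19.   18.   18.   14.   12.   11.   19.   17.    8.   -6. 1171.    1.   -6.   -1.]
 [   1.    1.   -5.   -3.   -2.   -1.   -5.    2.   -8.    0.    1.    4.    8.    1.    6.    3.    4.    6.    6.    3.    7.    3.    1.   -4.  129.  126.  129.  131.]]
```

View pics/c0.png

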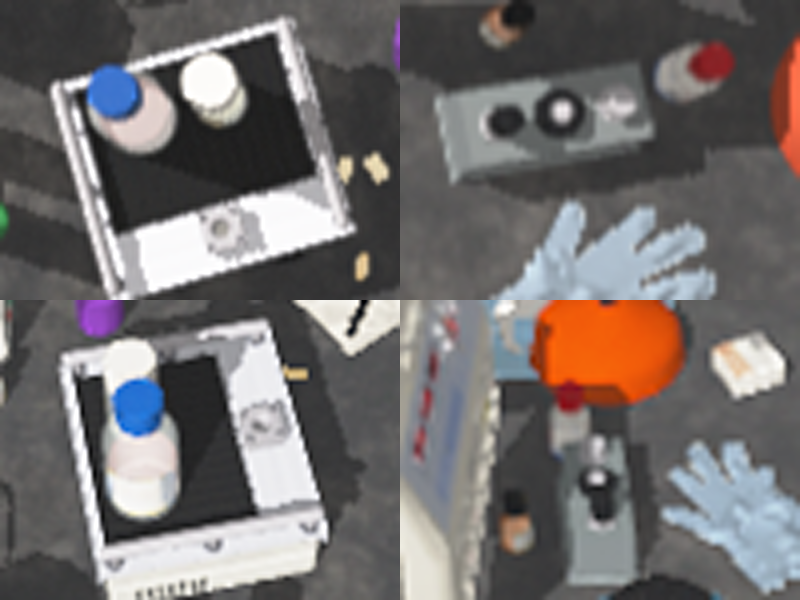

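The crops put the black knob pin at the left end of the block, the disc in the middle and the hex on the right. The guide block is at about (211,205) in top and (266,220) in side. Next I'll measure the poses.

```bash
cat > m.py <<'E'
from h import *
import sys
np.set_printoptions(precision=1,suppress=True,linewidth=200)
def meas(T,S,dt,ds,what="all"):
    out={}
    for n,im,d in(("top",T,dt),("side",S,ds)):
        P=cloud(n,d);C=plane("top",205,187,80) ;B=plane("top",365,184,48)
        g=im.astype(int).max(2)
        r=np.hypot(P[...,0]-C[0],P[...,1]-C[1])
        m=(r<160)&(P[...,2]>66)&(P[...,2]<108)&(d>0)
        k=cv2.morphologyEx(m.astype(np.uint8),cv2.MORPH_OPEN,np.ones((2,2)))
        nl,l,st,ce=cv2.connectedComponentsWithStats(k);i=1+np.argmax(st[1:,4]);X=P[l==i]
        rc=cv2.minAreaRect(X[:,:2].astype(np.float32));print(n,"platform",rc,len(X))
        c=np.array(rc[0]);
        b=np.hypot(P[...,0]-B[0],P[...,1]-B[1])
        m=(b<90)&(abs(P[...,2]-48)<5);k=cv2.morphologyEx(m.astype(np.uint8),cv2.MORPH_OPEN,np.ones((2,2)))
        nl,l,st,ce=cv2.connectedComponentsWithStats(k);i=1+np.argmax(st[1:,4]);X=P[l==i]
        print(n,"block",cv2.minAreaRect(X[:,:2].astype(np.float32)),np.median(X[:,2]))
        m=(b<90)&(P[...,2]>53)&(P[...,2]<95)
        nl,l,st,ce=cv2.connectedComponentsWithStats(m.astype(np.uint8))
        for i in range(1,nl):
            if st[i,4]>6:
                X=P[l==i];top=X[X[:,2]>np.percentile(X[:,2],95)-8];print(n,"head px",ce[i],st[i,4],"topmean",top.mean(0),len(top))
        # guide block top
        m=(r<140)&(abs(P[...,2]-88)<5)&(P[...,0]<C[0]-15)
        k=cv2.morphologyEx(m.astype(np.uint8),cv2.MORPH_OPEN,np.ones((3,3)))
        nl,l,st,ce=cv2.connectedComponentsWithStats(k)
        for i in range(1,nl):
            if st[i,4]>15: X=P[l==i];print(n,"guide?",ce[i],st[i,2:],X.mean(0),cv2.minAreaRect(X[:,:2].astype(np.float32)))
if __name__=="__main__":
    meas(cv2.imread("pics/top0.png"),cv2.imread("pics/side0.png"),np.load("top0.npy"),np.load("side0.npy"))
E
python3 m.py
```

```text
top platform ((492.46624755859375, 196.61309814453125), (296.09002685546875, 218.2285919189453), 11.004837036132812) 2974
top block ((480.3658752441406, -173.688720703125), (69.20677185058594, 517.27783203125), 17.91725730895996) 48.91795008457859
top head px [358.6 162.5] 30 topmean [ 607.4 -313.8   58.1] 30
top head px [366.4 182.4] 82 topmean [ 538.1 -336.3   61.1] 76
top head px [378.1 180.6] 34 topmean [ 544.5 -377.1   63.9] 25
top head px [355.3 184.1] 47 topmean [ 532.3 -295.9   81.4] 26
top guide? [213.5 203.5] [ 4  6 18] [474.3 179.2  89.9] ((474.37646484375, 179.33912658691406), (18.494739532470703, 8.34092903137207), 16.099163055419922)
top guide? [207.5 206.7] [ 7  9 40] [464.4 199.1  88.6] ((466.6570739746094, 197.48532104492188), (20.26694679260254, 26.892364501953125), 89.31008911132812)
side platform ((460.5480651855469, 469.8414306640625), (207.0782928466797, 869.9869995117188), 12.927616119384766) 2500
side block ((531.3027954101562, -325.3819580078125), (56.90041732788086, 113.21511840820312), 3.6102395057678223) 45.97355948449613
side head px [253.5 114.5] 15 topmean [ 543.6 -373.    61.9] 12
side head px [254.7 123.6] 66 topmean [ 531.7 -292.    76.8] 18
side head px [237.8 124.6] 13 topmean [ 605.7 -308.5   56.4] 13
side guide? [265.1 221.3] [11 10 80] [470.4 194.9  87.1] ((470.11956787109375, 194.1016387939453), (33.621036529541016, 34.60157012939453), 13.199875831604004)
```

```bash
cat > m2.py <<'E'
from h import *
np.set_printoptions(precision=1,suppress=True,linewidth=200)
fr={n:[viewer.capture(n) for _ in range(6)] for n in("top","side")}
D={};I={}
for n in fr:
    I[n]=np.mean([f[0] for f in fr[n]],0);D[n]=np.median([f[1] for f in fr[n]],0)
    P=cloud(n,D[n])
    # rail direction guess yaw 15deg
    ps=np.radians(16);C=np.array([515,195]);ex=np.array([np.cos(ps),np.sin(ps)]);ey=np.array([-ex[1],ex[0]])
    q=P[...,:2]-C;a=q@ex;b=q@ey
    for s in(1,-1):
        m=(abs(b-s*97)<18)&(abs(a)<80)&(P[...,2]>90)&(P[...,2]<106)
        X=P[m];f=np.polyfit(X@np.r_[ex,0]-C@ex,X@np.r_[ey,0]-C@ey,1)
        print(n,"rail",s,len(X),"b0",f[1],"ang",16+np.degrees(np.arctan(f[0])),"z",np.percentile(X[:,2],90),"a range",)
    m=(abs(b)<75)&(a<-10)&(a>-110)&(P[...,2]>82)&(P[...,2]<95)
    m=cv2.morphologyEx(m.astype(np.uint8),cv2.MORPH_OPEN,np.ones((2,2)))
    nl,l,st,ce=cv2.connectedComponentsWithStats(m);i=1+np.argmax(st[1:,4])
    X=P[l==i];print(n,"guide",ce[i],X.mean(0),cv2.minAreaRect(X[:,:2].astype(np.float32)))
    # dark hole: darkest blob in guide area
    g=I[n].max(2);u,v=np.round(ce[i]).astype(int);w=g[v-4:v+5,u-4:u+5];print(u,v);print(w.round())
    # mat front edge & platform x: dark mat at z76
    m=(abs(b)<80)&(abs(a)<100)&(g<70)&(abs(P[...,2]-76)<8)
    X=P[m];print(n,"mat z",np.median(X[:,2]),cv2.minAreaRect(X[:,:2].astype(np.float32)))
    # knob
    m=(np.hypot(P[...,0]-532,P[...,1]+295)<22)&(P[...,2]>68)&(P[...,2]<95)
    vv,uu=np.nonzero(m);print(n,"knob px",uu.mean(),vv.mean(),len(uu),"z",np.percentile(P[m][:,2],90))
    m2=(np.hypot(P[...,0]-532,P[...,1]+295)<22)&(P[...,2]>74)&(P[...,2]<95);vv,uu=np.nonzero(m2);print("  top px",uu.mean(),vv.mean(),len(uu),P[m2].mean(0))
    print(g[int(vv.mean())-5:int(vv.mean())+7,int(uu.mean())-6:int(uu.mean())+7].round())
E
python3 m2.py
```

```text
top rail 1 173 b0 104.97174670497044 ang 15.364772926358517 z 99.45469016188666 a range
top rail -1 170 b0 -88.36478789688675 ang 15.435239673645114 z 99.68185567306877 a range
top guide [210.8 206.1] [466.5 188.5  85.4] ((466.2499084472656, 188.50509643554688), (33.15673828125, 33.22905349731445), 18.133834838867188)
211 206
[[226. 217. 202. 195. 215. 227. 228. 226. 176.]
 [220. 168. 141. 155. 178. 218. 228. 226. 171.]
 [200. 132. 148. 166. 166. 200. 225. 226. 187.]
 [193. 131. 163. 170. 173. 212. 227. 227. 198.]
 [214. 163. 171. 178. 189. 228. 229. 216. 199.]
 [226. 210. 198. 206. 218. 230. 227. 182. 159.]
 [216. 218. 224. 226. 227. 228. 225. 179. 174.]
 [172. 194. 224. 221. 213. 213. 204. 178. 182.]
 [168. 192. 202. 189. 178. 178. 166. 179. 182.]]
top mat z 76.93851783734729 ((552.8255004882812, 206.28683471679688), (121.0120620727539, 158.78872680664062), 15.771461486816406)
top knob px 356.0 183.73529411764707 34 z 82.65720822865
  top px 356.3666666666667 183.63333333333333 30 [ 531.8 -295.7   80.9]
[[144. 157. 158. 160. 160. 160. 160. 161. 161. 161. 160. 161. 160.]
 [160. 161.
[... 1887 characters left out ...]
74. 100.  95.  58.]
 [ 94.  76.  42.  81. 152. 190. 154.  48.  46.  71. 108. 106.  58.]
 [108. 108.  44.  44.  41.  37.  40.  43.  52.  80. 108. 106.  57.]
 [121. 140.  76.  46.  47.  46.  46.  44.  64.  93.  97.  85.  57.]
 [137. 150. 130.  97.  54.  49.  50.  45.  66.  96.  96.  88.  66.]
 [156. 154. 157. 137.  62.  48.  51.  44.  59.  89. 109. 118.  85.]
 [152. 152. 154. 134.  59.  43.  49.  42.  58.  88. 122. 145.  95.]
 [147. 152. 153. 139.  84.  40.  47.  41.  58. 100. 137. 145. 104.]
 [144. 152. 150. 148. 125.  33.  40.  45.  80. 129. 156. 148. 115.]
 [145. 153. 148. 162. 181. 141. 104. 124. 149. 143. 153. 150. 123.]
 [136. 153. 151. 165. 195. 192. 160. 169. 175. 146. 152. 154. 133.]]
```

```bash
cat > go.py <<'E'
import sys
from h import *
from scipy.spatial.transform import Rotation as Ro
# usage: go.py x y z yang  -> deltas in units (shift/20mm in tool axes now and after turn; turn in 5deg)
def go(x,y,z,ang=None):
    s=bot.state();R=Ro.from_rotvec(s["ee_rot"]).as_matrix();p=s["tcp_pos"]
    a=np.degrees(np.arctan2(R[1,1],R[0,1]));d=np.array([x,y,z])-p
    if ang is None: ang=a
    c,q=np.cos(np.radians(ang)),np.sin(np.radians(ang));Rt=np.array([[-q,c,0],[c,q,0],[0,0,-1]]).copy()
    Rt[:,0]=[q,-c,0];Rt[:,0]=np.cross(Rt[:,1],Rt[:,2])
    T=R.T@Rt;print("t",s["time"],"tcp",p.round(1),"yang",round(a,2),"tilt",np.degrees(np.arccos(-R[2,2])).round(2),"F",s["force"].round(1),"w",round(s["width"],3))
    print("turn units",(Ro.from_matrix(T).as_rotvec(degrees=True)/5).round(3),"shift now",(R.T@d/20).round(2),"shift after turn",(Rt.T@d/20).round(2))
if __name__=="__main__":
    go(*map(float,sys.argv[1:]))
E
python3 -m jog '[{"az":0.99,"fingers":0.6},{"az":0.99,"fingers":0.6},{"az":0.99,"fingers":0.6},{"az":0.99,"fingers":0.6},{"az":0.99,"fingers":0.6},{"az":0.99,"fingers":0.6},{"az":0.99,"fingers":0.6},{"az":0.99,"fingers":0.6},{"az":0.99,"fingers":0.6},{"az":0.99,"fingers":0.6},{"az":0.99,"fingers":0.6},{"az":0.99,"fingers":0.6}]'
python3 go.py 532.5 -296 231 8.6
python3 - <<'E'
from h import *
np.set_printoptions(precision=1,suppress=True,linewidth=200)
im,d=viewer.capture("top");P=cloud("top",d)
C=np.array([515,200]);h=cv2.cvtColor(im,cv2.COLOR_BGR2HSV)
r=np.hypot(P[...,0]-C[0],P[...,1]-C[1])
m=(r<170)&(P[...,2]>120)
for lo,hi in((150,190),(195,230)):
    X=P[(r<170)&(P[...,2]>lo)&(P[...,2]<hi)];print(lo,len(X),X.mean(0),X.min(0),X.max(0))
X=P[(P[...,0]>400)&(P[...,0]<620)&(P[...,1]<60)&(P[...,1]>-260)];print("scale max z",np.percentile(X[:,2],[90,99]))
E
```

```text
t 0.7 tcp [244.  602.5 231.3] yang 67.95 tilt 0.0 F [-0.3  0.  -0.5] w 1.0
turn units [ 0.    -0.    11.871] shift now [-3.024e+01 -3.622e+01  1.000e-02] shift after turn [-4.658e+01  7.550e+00  2.000e-02]
150 316 [564.9 218.  169.5] [532.8 169.9 150.1] [597.3 284.2 188. ]
195 151 [561.3 256.  212.7] [543.5 238.4 195. ] [580.5 275.4 218.8]
scale max z [127.1 134.1]validation failed for argument at $[0]...
```

```bash
python3 -m jog '[{"x":0,"y":0,"z":0,"ax":0,"ay":0,"az":0.99,"fingers":0.6},{"x":0,"y":0,"z":0,"ax":0,"ay":0,"az":0.99,"fingers":0.6},{"x":0,"y":0,"z":0,"ax":0,"ay":0,"az":0.99,"fingers":0.6},{"x":0,"y":0,"z":0,"ax":0,"ay":0,"az":0.99,"fingers":0.6},{"x":0,"y":0,"z":0,"ax":0,"ay":0,"az":0.99,"fingers":0.6},{"x":0,"y":0,"z":0,"ax":0,"ay":0,"az":0.99,"fingers":0.6},{"x":0,"y":0,"z":0,"ax":0,"ay":0,"az":0.99,"fingers":0.6},{"x":0,"y":0,"z":0,"ax":0,"ay":0,"az":0.99,"fingers":0.6},{"x":0,"y":0,"z":0,"ax":0,"ay":0,"az":0.99,"fingers":0.6},{"x":0,"y":0,"z":0,"ax":0,"ay":0,"az":0.99,"fingers":0.6},{"x":0,"y":0,"z":0,"ax":0,"ay":0,"az":0.99,"fingers":0.6},{"x":0,"y":0,"z":0,"ax":0,"ay":0,"az":0.99,"fingers":0.6}]' 40
python3 go.py 532.5 -296 231 8.6
```

```text
time: 2.25
tcp_pos: [244.0, 602.5, 231.3]
ee_rot: [2.053, 2.378, 0.0]
force: [-0.0, 0.4, -0.5]
width: 0.601
finger_force: 0.0
t 2.25 tcp [244.  602.5 231.3] yang 8.39 tilt 0.0 F [-0.   0.4 -0.5] w 0.601
turn units [ 0.001 -0.    -0.042] shift now [-4.655e+01  7.720e+00  1.000e-02] shift after turn [-4.658e+01  7.550e+00  2.000e-02]
```

```bash
python3 -m jog '[{"x":-1,"y":0.77,"z":0,"ax":0,"ay":0,"az":-0.04,"fingers":0.6},{"x":-1,"y":0.77,"z":0,"ax":0,"ay":0,"az":0,"fingers":0.6},{"x":-1,"y":0.77,"z":0,"ax":0,"ay":0,"az":0,"fingers":0.6},{"x":-1,"y":0.77,"z":0,"ax":0,"ay":0,"az":0,"fingers":0.6},{"x":-1,"y":0.77,"z":0,"ax":0,"ay":0,"az":0,"fingers":0.6},{"x":-1,"y":0.77,"z":0,"ax":0,"ay":0,"az":0,"fingers":0.6},{"x":-1,"y":0.77,"z":0,"ax":0,"ay":0,"az":0,"fingers":0.6},{"x":-1,"y":0.77,"z":0,"ax":0,"ay":0,"az":0,"fingers":0.6},{"x":-1,"y":0.77,"z":0,"ax":0,"ay":0,"az":0,"fingers":0.6},{"x":-1,"y":0.6,"z":0,"ax":0,"ay":0,"az":0,"fingers":0.6},{"x":-1,"y":0,"z":0,"ax":0,"ay":0,"az":0,"fingers":0.6},{"x":-1,"y":0,"z":0,"ax":0,"ay":0,"az":0,"fingers":0.6},{"x":-1,"y":0,"z":0,"ax":0,"ay":0,"az":0,"fingers":0.6},{"x":-1,"y":0,"z":0,"ax":0,"ay":0,"az":0,"fingers":0.6},{"x":-1,"y":0,"z":0,"ax":0,"ay":0,"az":0,"fingers":0.6},{"x":-1,"y":0,"z":0,"ax":0,"ay":0,"az":0,"fingers":0.6},{"x":-1,"y":0,"z":0,"ax":0,"ay":0,"az":0,"fingers":0.6},{"x":-1,"y":0,"z":0,"ax":0,"ay":0,"az":0,"fingers":0.6},{"x":-1,"y":0,"z":0,"ax":0,"ay":0,"az":0,"fingers":0.6},{"x":-1,"y":0,"z":0,"ax":0,"ay":0,"az":0,"fingers":0.6}]'
python3 -m jog '[{"x":-1,"y":0,"z":0,"ax":0,"ay":0,"az":0,"fingers":0.6},{"x":-1,"y":0,"z":0,"ax":0,"ay":0,"az":0,"fingers":0.6},{"x":-1,"y":0,"z":0,"ax":0,"ay":0,"az":0,"fingers":0.6},{"x":-1,"y":0,"z":0,"ax":0,"ay":0,"az":0,"fingers":0.6},{"x":-1,"y":0,"z":0,"ax":0,"ay":0,"az":0,"fingers":0.6},{"x":-1,"y":0,"z":0,"ax":0,"ay":0,"az":0,"fingers":0.6},{"x":-1,"y":0,"z":0,"ax":0,"ay":0,"az":0,"fingers":0.6},{"x":-1,"y":0,"z":0,"ax":0,"ay":0,"az":0,"fingers":0.6},{"x":-1,"y":0,"z":0,"ax":0,"ay":0,"az":0,"fingers":0.6},{"x":-1,"y":0,"z":0,"ax":0,"ay":0,"az":0,"fingers":0.6},{"x":-1,"y":0,"z":0,"ax":0,"ay":0,"az":0,"fingers":0.6},{"x":-1,"y":0,"z":0,"ax":0,"ay":0,"az":0,"fingers":0.6},{"x":-1,"y":0,"z":0,"ax":0,"ay":0,"az":0,"fingers":0.6},{"x":-1,"y":0,"z":0,"ax":0,"ay":0,"az":0,"fingers":0.6},{"x":-1,"y":0,"z":0,"ax":0,"ay":0,"az":0,"fingers":0.6},{"x":-1,"y":0,"z":0,"ax":0,"ay":0,"az":0,"fingers":0.6},{"x":-1,"y":0,"z":0,"ax":0,"ay":0,"az":0,"fingers":0.6},{"x":-1,"y":0,"z":0,"ax":0,"ay":0,"az":0,"fingers":0.6}]'
python3 go.py 532.5 -296 120 8.6
```

```text
time: 4.75
tcp_pos: [453.8, 228.7, 231.3]
ee_rot: [2.045, 2.384, 0.0]
force: [-0.4, 0.1, 0.3]
width: 0.599
finger_force: 0.0
time: 7.0
tcp_pos: [508.5, -127.1, 231.3]
ee_rot: [2.046, 2.384, 0.0]
force: [0.3, -0.8, -0.0]
width: 0.604
finger_force: 0.0
t 7.0 tcp [ 508.5 -127.1  231.3] yang 8.75 tilt 0.0 F [ 0.3 -0.8 -0. ] w 0.604
turn units [0.001 0.    0.03 ] shift now [-8.53 -0.1   5.57] shift after turn [-8.53 -0.08  5.57]
```

```bash
python3 -m jog '[{"x":-1,"y":0,"z":0,"ax":0,"ay":0,"az":0,"fingers":0.6},{"x":-1,"y":0,"z":0,"ax":0,"ay":0,"az":0,"fingers":0.6},{"x":-1,"y":0,"z":0,"ax":0,"ay":0,"az":0,"fingers":0.6},{"x":-1,"y":0,"z":0,"ax":0,"ay":0,"az":0,"fingers":0.6},{"x":-1,"y":0,"z":0.5,"ax":0,"ay":0,"az":0,"fingers":0.6},{"x":-1,"y":0,"z":1,"ax":0,"ay":0,"az":0,"fingers":0.6},{"x":-1,"y":0,"z":1,"ax":0,"ay":0,"az":0,"fingers":0.6},{"x":-1,"y":0,"z":1,"ax":0,"ay":0,"az":0,"fingers":0.6},{"x":-0.53,"y":-0.1,"z":1,"ax":0,"ay":0,"az":0,"fingers":0.6},{"x":0,"y":0,"z":1,"ax":0,"ay":0,"az":0,"fingers":0.6},{"x":0,"y":0,"z":0,"ax":0,"ay":0,"az":0,"fingers":0.6}]'
python3 go.py 532.5 -296 54 8.6
python3 - <<'E'
from h import *
t=viewer.capture("top")[0];s=viewer.capture("side")[0]
cv2.imwrite("pics/t1.png",t);cv2.imwrite("pics/s1.png",s)
def c(im,u,v,w,h):return cv2.resize(im[v:v+h,u:u+w],(400,400),interpolation=cv2.INTER_CUBIC)
cv2.imwrite("pics/c1.png",np.hstack([c(t,325,155,60,60),c(s,225,90,60,60)]))
E
```

```text
time: 8.38
tcp_pos: [531.0, -294.2, 119.0]
ee_rot: [-2.043, -2.381, 0.001]
force: [0.5, -0.1, -0.1]
width: 0.604
finger_force: 0.0
t 8.375 tcp [ 531.  -294.2  119. ] yang 8.74 tilt 0.22 F [ 0.5 -0.1 -0.1] w 0.604
turn units [-0.033 -0.029  0.028] shift now [-0.11  0.07  3.25] shift after turn [-0.1   0.06  3.25]
```

View pics/c1.png

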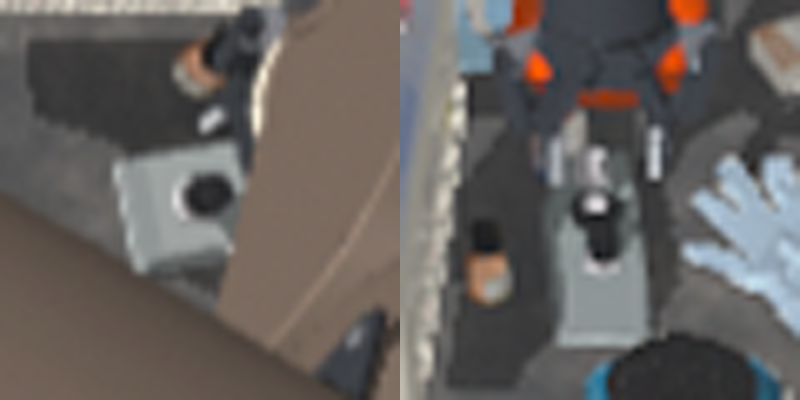

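The side view shows the fingers either side of the knob, with finger centres at about (547,160) and (655,160) and the knob at (602,225), so they are centred in x. Descend and grip.

```bash
python3 -m jog '[{"x":-0.1,"y":0.06,"z":0.8,"ax":0,"ay":0,"az":0,"fingers":0.6},{"x":0,"y":0,"z":0.8,"ax":0,"ay":0,"az":0,"fingers":0.6},{"x":0,"y":0,"z":0.8,"ax":0,"ay":0,"az":0,"fingers":0.6},{"x":0,"y":0,"z":0.8,"ax":0,"ay":0,"az":0,"fingers":0.6},{"x":0,"y":0,"z":0,"ax":0,"ay":0,"az":0,"fingers":0.6},{"x":0,"y":0,"z":0,"ax":0,"ay":0,"az":0,"fingers":0.3},{"x":0,"y":0,"z":0,"ax":0,"ay":0,"az":0,"fingers":0.1},{"x":0,"y":0,"z":0,"ax":0,"ay":0,"az":0,"fingers":0.1},{"x":0,"y":0,"z":0,"ax":0,"ay":0,"az":0,"fingers":0.1},{"x":0,"y":0,"z":0,"ax":0,"ay":0,"az":0,"fingers":0.1}]' 40
python3 go.py 532.5 -296 54 8.6
```

```text
time: 9.72
tcp_pos: [534.3, -296.8, 57.9]
ee_rot: [2.045, 2.384, 0.0]
force: [-1.1, 0.5, 6.4]
width: 0.214
finger_force: 39.4
t 9.725 tcp [ 534.3 -296.8   57.9] yang 8.75 tilt 0.06 F [-1.1  0.5  6.4] w 0.214
turn units [0.01  0.008 0.03 ] shift now [ 0.05 -0.08  0.2 ] shift after turn [ 0.05 -0.08  0.2 ]
```

```bash
python3 -m jog '[{"x":0,"y":0,"z":-0.4,"ax":0,"ay":0,"az":0,"fingers":0.1},{"x":0,"y":0,"z":-0.4,"ax":0,"ay":0,"az":0,"fingers":0.1},{"x":0,"y":0,"z":-0.4,"ax":0,"ay":0,"az":0,"fingers":0.1}]' 60
python3 -m jog '[{"x":0,"y":0,"z":-0.6,"ax":0,"ay":0,"az":0,"fingers":0.1},{"x":0,"y":0,"z":-0.8,"ax":0,"ay":0,"az":0,"fingers":0.1},{"x":0,"y":0,"z":-1,"ax":0,"ay":0,"az":0,"fingers":0.1},{"x":0,"y":0,"z":-1,"ax":0,"ay":0,"az":0,"fingers":0.1},{"x":0,"y":0,"z":-1,"ax":0,"ay":0,"az":0,"fingers":0.1},{"x":0,"y":0,"z":-1,"ax":0,"ay":0,"az":0,"fingers":0.1},{"x":0,"y":0,"z":0,"ax":0,"ay":0,"az":0,"fingers":0.1}]'
python3 go.py 466.5 189 200 15.3
python3 - <<'E'
from h import *
s=viewer.capture("side")[0]
cv2.imwrite("pics/c2.png",cv2.resize(s[75:165,210:300],(540,540),interpolation=cv2.INTER_CUBIC))
E
```

```text
time: 10.1
tcp_pos: [533.9, -296.6, 82.0]
ee_rot: [2.045, 2.384, 0.0]
force: [0.8, 0.5, -1.1]
width: 0.211
finger_force: 58.5
time: 10.98
tcp_pos: [534.8, -297.1, 191.5]
ee_rot: [2.043, 2.382, 0.001]
force: [0.1, 0.2, -2.1]
width: 0.212
finger_force: 58.6
t 10.975 tcp [ 534.8 -297.1  191.5] yang 8.76 tilt 0.19 F [ 0.1  0.2 -2.1] w 0.212
turn units [ 0.028  0.027 -1.309] shift now [24.54  0.33 -0.48] shift after turn [24.34  3.12 -0.43]
```

View pics/c2.png

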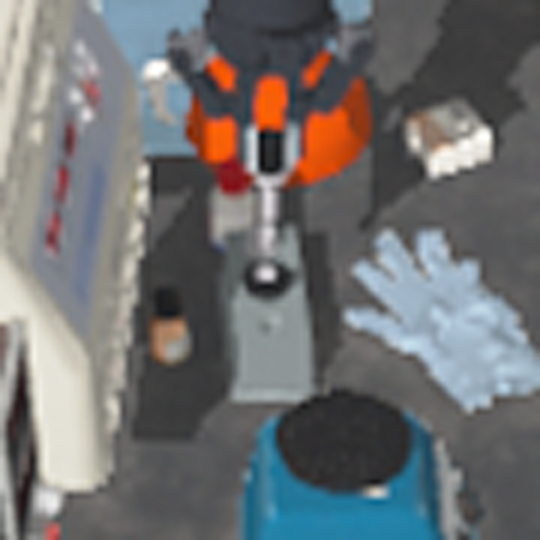

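The pin is held, knob at about (270,150) and tip at (265,240), and its hole in the block is empty. Carry it over to the guide.

```bash
python3 -m jog '[{"x":0,"y":0,"z":-0.8,"ax":0,"ay":0,"az":-0.65,"fingers":0.1},{"x":0,"y":0,"z":-0.4,"ax":0,"ay":0,"az":-0.65,"fingers":0.1},{"x":1,"y":0.13,"z":0,"ax":0,"ay":0,"az":0,"fingers":0.1},{"x":1,"y":0.13,"z":0,"ax":0,"ay":0,"az":0,"fingers":0.1},{"x":1,"y":0.13,"z":0,"ax":0,"ay":0,"az":0,"fingers":0.1},{"x":1,"y":0.13,"z":0,"ax":0,"ay":0,"az":0,"fingers":0.1},{"x":1,"y":0.13,"z":0,"ax":0,"ay":0,"az":0,"fingers":0.1},{"x":1,"y":0.13,"z":0,"ax":0,"ay":0,"az":0,"fingers":0.1},{"x":1,"y":0.13,"z":0,"ax":0,"ay":0,"az":0,"fingers":0.1},{"x":1,"y":0.13,"z":0,"ax":0,"ay":0,"az":0,"fingers":0.1},{"x":1,"y":0.13,"z":0,"ax":0,"ay":0,"az":0,"fingers":0.1},{"x":1,"y":0.13,"z":0,"ax":0,"ay":0,"az":0,"fingers":0.1},{"x":1,"y":0.13,"z":0,"ax":0,"ay":0,"az":0,"fingers":0.1},{"x":1,"y":0.13,"z":0,"ax":0,"ay":0,"az":0,"fingers":0.1},{"x":1,"y":0.13,"z":0,"ax":0,"ay":0,"az":0,"fingers":0.1},{"x":1,"y":0.13,"z":0,"ax":0,"ay":0,"az":0,"fingers":0.1},{"x":1,"y":0.13,"z":0,"ax":0,"ay":0,"az":0,"fingers":0.1},{"x":1,"y":0.13,"z":0,"ax":0,"ay":0,"az":0,"fingers":0.1},{"x":1,"y":0.13,"z":0,"ax":0,"ay":0,"az":0,"fingers":0.1}]'
python3 go.py 466.5 189 200 15.3
```

```text
time: 13.4
tcp_pos: [486.8, 44.4, 213.3]
ee_rot: [1.907, 2.497, 0.0]
force: [-0.6, -0.4, -0.6]
width: 0.211
finger_force: 58.6
t 13.4 tcp [486.8  44.4 213.3] yang 15.26 tilt 0.01 F [-0.6 -0.4 -0.6] w 0.211
turn units [ 0.001  0.    -0.009] shift now [7.24 0.92 0.67] shift after turn [7.24 0.93 0.67]
```

```bash
python3 -m jog '[{"x":1,"y":0.13,"z":0,"ax":0,"ay":0,"az":0,"fingers":0.1},{"x":1,"y":0.13,"z":0,"ax":0,"ay":0,"az":0,"fingers":0.1},{"x":1,"y":0.13,"z":0,"ax":0,"ay":0,"az":0,"fingers":0.1},{"x":1,"y":0.13,"z":0,"ax":0,"ay":0,"az":0,"fingers":0.1},{"x":1,"y":0.13,"z":0,"ax":0,"ay":0,"az":0,"fingers":0.1},{"x":1,"y":0.13,"z":0.6,"ax":0,"ay":0,"az":0,"fingers":0.1},{"x":0.8,"y":0.13,"z":1,"ax":0,"ay":0,"az":0,"fingers":0.1},{"x":0.44,"y":0,"z":1,"ax":0,"ay":0,"az":0,"fingers":0.1},{"x":0,"y":0,"z":0,"ax":0,"ay":0,"az":0,"fingers":0.1},{"x":0,"y":0,"z":0,"ax":0,"ay":0,"az":0,"fingers":0.1}]'
python3 go.py 466.5 189 150 15.3
python3 - <<'E'
from h import *
np.set_printoptions(precision=1,suppress=True,linewidth=200)
t,dt=viewer.capture("top");s,ds=viewer.capture("side")
cv2.imwrite("pics/t3.png",t);cv2.imwrite("pics/s3.png",s);np.save("t3.npy",dt);np.save("s3.npy",ds)
def c(im,u,v,w,h):return cv2.resize(im[v:v+h,u:u+w],(400,500),interpolation=cv2.INTER_CUBIC)
cv2.imwrite("pics/c3.png",np.hstack([c(t,190,175,40,50),c(s,246,190,40,50)]))
for h in((209.5,204.5),(210,205),(210.8,206.1)):print(h,plane("top",*h,88))
for h in((264.3,221.3),(265,221)):print(h,plane("side",*h,88))
p=bot.state()["tcp_pos"]
for z in(160,103,100):print(z,proj("top",[p[0],p[1],z]),proj("side",[p[0],p[1],z]))
E
```

```text
time: 14.65
tcp_pos: [466.7, 187.7, 161.9]
ee_rot: [1.907, 2.497, 0.0]
force: [-0.1, -0.6, -1.1]
width: 0.211
finger_force: 58.6
t 14.65 tcp [466.7 187.7 161.9] yang 15.27 tilt 0.02 F [-0.1 -0.6 -1.1] w 0.211
turn units [ 0.005  0.001 -0.007] shift now [0.06 0.01 0.59] shift after turn [0.06 0.01 0.59]
(209.5, 204.5) [471.5 192.6  88. ]
(210, 205) [469.8 191.   88. ]
(210.8, 206.1) [466.1 188.4  88. ]
(264.3, 221.3) [472.9 195.8  88. ]
(265, 221) [470.6 194.5  88. ]
160 [208.6 204. ] [266.7 206.8]
103 [210.6 205.4] [266.3 216.8]
100 [210.7 205.5] [266.2 217.3]
```

View pics/c3.png

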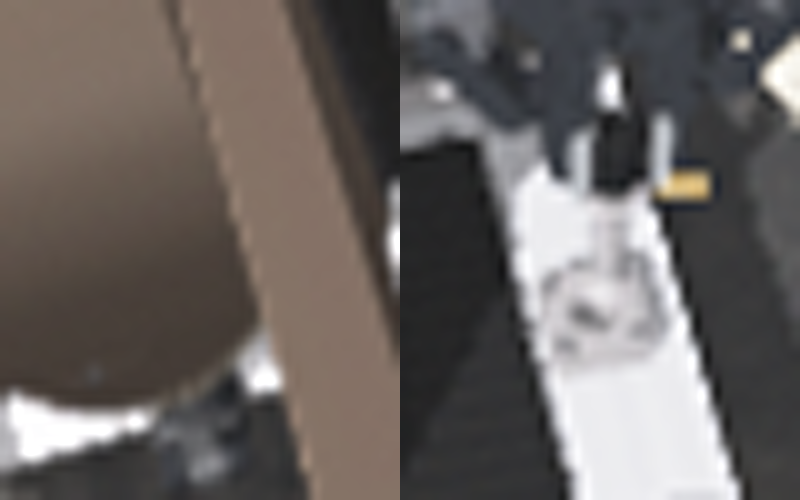

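In the side view the shank is at about (612,235), the guide block spans (540–665, 255–370), and the top view is blocked by the arm. I'll refine the pin-to-guide offset to sub-pixel before inserting.

```bash
python3 - <<'E'
from h import *
np.set_printoptions(precision=0,suppress=True,linewidth=220)
s=np.mean([viewer.capture("side")[0] for _ in range(4)],0)
print("side now rows 203-230 cols 256-278");print(s[203:231,256:279].mean(2))
print("ray cols for vertical line at tcp:",[proj("side",[466.7,187.7,z]).round(2) for z in(130,115,104)],proj("side",[466.7,190,88]).round(2),proj("side",[470.7,190,88]).round(2),proj("side",[466.7,194,88]).round(2))
t=cv2.imread("pics/top0.png").astype(float);print("top0 rows 198-216, cols 200-222");print(t[198:217,200:223].mean(2))
for X in([466.5,189,88],[470,189,88],[466.5,193,88]):print(proj("top",X))
E
```

```text
side now rows 203-230 cols 256-278
[[122. 122. 142. 136.  81.  63.  73. 123. 151.  91.  40.  47.  48.  43.  47. 150. 198. 104.  61.  60.  58.  56.  57.]
 [161. 160. 162. 145.  87.  61.  88. 169. 194.  76.  46.  50.  48.  42.  59. 155. 195.  91.  60.  59.  58.  57.  55.]
 [159. 156. 158. 147. 104.  56.  93. 173. 191.  73.  44.  50.  46.  40.  62. 157. 192.  84.  59.  55.  56.  56.  55.]
 [160. 155. 154. 177. 177.  53.  90. 172. 191.  73.  40.  46.  42.  36.  60. 156. 189.  71.  51.  50.  51.  54.  55.]
 [160. 153. 174. 230. 231.  93.  89. 173. 189.  73.  44.  46.  41.  31.  58. 160. 206. 128. 124. 131. 118.  51.  54.]
 [160. 176. 226. 243. 236. 202. 179. 192. 185.  68.  37.  38.  36.  96. 128. 151. 213. 181. 182. 184. 161.  49.  54.]
 [151. 204. 242. 239. 240. 241. 235. 218. 190. 136. 104.  82. 106. 173. 181. 104. 150. 152. 148. 142. 122.  52.  56.]
 [130. 203. 241. 238. 238. 238. 236. 231. 223. 212. 187. 172. 182. 219. 202.  76.  43.  48.  50.  52.  55.  56.  57.]
 [115. 205. 241. 237. 237. 237. 237. 238. 236. 221. 214. 202. 203. 228. 238. 184.  44.  52.  55.  58.  59.  59.  57.]
 [1
[... 3985 characters left out ...]
6. 176. 172. 176. 178. 181. 178. 186. 225. 226. 228. 253. 238. 243. 242.]
 [251. 251. 251. 251. 251. 251. 251. 251. 252. 231. 224. 187. 187. 224. 189. 226. 254. 255. 244. 244. 246. 188. 128.]
 [251. 251. 250. 250. 250. 250. 251. 251. 252. 252. 252. 229. 230. 255. 219. 237. 242. 236. 169. 123. 113.  76.  53.]
 [250. 250. 250. 250. 250. 250. 251. 251. 252. 253. 255. 247. 241. 249. 202. 143. 111.  98.  67.  52.  50.  49.  49.]
 [250. 250. 251. 251. 251. 252. 255. 254. 245. 242. 248. 191. 131. 117.  93.  64.  51.  51.  50.  51.  52.  54.  52.]
 [251. 252. 253. 255. 250. 244. 251. 236. 169. 116. 114.  80.  62.  59.  58.  55.  52.  53.  52.  55.  54.  52.  52.]]
[211. 206.]
[211. 205.]
[209. 206.]
```

```bash
python3 go.py 471.5 192 142 15.3; python3 - <<'E'
from h import *
print(tri("top",(209.7,204.5),"side",(264.8,221.2)))
print(plane("top",209.7,204.5,88),plane("side",264.8,221.2,88))
E
```

```text
t 14.95 tcp [466.9 187.5 161.8] yang 15.23 tilt 0.05 F [-0.1 -0.  -1.3] w 0.209
turn units [ 0.009 -0.001 -0.015] shift now [0.16 0.28 0.99] shift after turn [0.16 0.28 0.99]
(array([471.56119141, 192.40940621,  83.68082166]), np.float64(0.5274986276508974))
[471.45444398 191.91973881  88.        ] [471.27097633 195.32814265  88.        ]
```

```bash
python3 -m jog '[{"x":0.16,"y":0.28,"z":0.4,"ax":0,"ay":0,"az":0,"fingers":0.1},{"x":0,"y":0,"z":0.5,"ax":0,"ay":0,"az":0,"fingers":0.1},{"x":0,"y":0,"z":0.2,"ax":0,"ay":0,"az":0,"fingers":0.1},{"x":0,"y":0,"z":0.1,"ax":0,"ay":0,"az":0,"fingers":0.1},{"x":0,"y":0,"z":0.1,"ax":0,"ay":0,"az":0,"fingers":0.1},{"x":0,"y":0,"z":0,"ax":0,"ay":0,"az":0,"fingers":0.1}]'
```

```text
time: 15.7
tcp_pos: [471.1, 192.1, 135.3]
ee_rot: [1.907, 2.497, 0.0]
force: [-0.1, 0.3, -0.6]
width: 0.208
finger_force: 58.7
```

```bash
python3 -m jog '[{"x":0,"y":0,"z":0.1,"ax":0,"ay":0,"az":0,"fingers":0.1},{"x":0,"y":0,"z":0.1,"ax":0,"ay":0,"az":0,"fingers":0.1},{"x":0,"y":0,"z":0,"ax":0,"ay":0,"az":0,"fingers":0.1}]'
```

```text
time: 16.08
tcp_pos: [471.0, 192.1, 131.2]
ee_rot: [-1.907, -2.497, 0.0]
force: [-0.5, 0.1, -0.9]
width: 0.209
finger_force: 58.7
```

```bash
python3 -m jog '[{"x":0,"y":0,"z":0.2,"ax":0,"ay":0,"az":0,"fingers":0.1},{"x":0,"y":0,"z":0.2,"ax":0,"ay":0,"az":0,"fingers":0.1},{"x":0,"y":0,"z":0,"ax":0,"ay":0,"az":0,"fingers":0.1}]'
```

```text
time: 16.45
tcp_pos: [470.8, 192.1, 122.9]
ee_rot: [-1.907, -2.496, 0.001]
force: [-0.3, -0.3, -1.3]
width: 0.207
finger_force: 58.7
```

```bash
python3 -m jog '[{"x":0,"y":0,"z":0.15,"ax":0,"ay":0,"az":0,"fingers":0.1},{"x":0,"y":0,"z":0.15,"ax":0,"ay":0,"az":0,"fingers":0.1},{"x":0,"y":0,"z":0,"ax":0,"ay":0,"az":0,"fingers":0.1}]'
```

```text
time: 16.82
tcp_pos: [471.0, 192.1, 117.0]
ee_rot: [-1.907, -2.496, 0.001]
force: [-0.1, 0.3, -1.1]
width: 0.214
finger_force: 58.7
```

```bash
python3 -m jog '[{"x":0,"y":0,"z":0.1,"ax":0,"ay":0,"az":0,"fingers":0.1},{"x":0,"y":0,"z":0.1,"ax":0,"ay":0,"az":0,"fingers":0.1},{"x":0,"y":0,"z":0,"ax":0,"ay":0,"az":0,"fingers":0.1}]'; python3 -m jog '[{"x":0,"y":0,"z":0,"ax":0,"ay":0,"az":0,"fingers":0.3},{"x":0,"y":0,"z":0,"ax":0,"ay":0,"az":0,"fingers":0.4},{"x":0,"y":0,"z":0,"ax":0,"ay":0,"az":0,"fingers":0.45},{"x":0,"y":0,"z":0,"ax":0,"ay":0,"az":0,"fingers":0.45}]'
```

```text
time: 17.2
tcp_pos: [471.0, 192.1, 113.2]
ee_rot: [-1.907, -2.496, 0.0]
force: [-0.1, -0.2, -1.6]
width: 0.21
finger_force: 58.7
time: 17.7
tcp_pos: [471.1, 192.2, 113.3]
ee_rot: [1.907, 2.497, 0.0]
force: [-0.3, 1.0, 0.2]
width: 0.453
finger_force: 0.0
```

```bash
python3 -m jog '[{"x":0,"y":0,"z":-0.5,"ax":0,"ay":0,"az":0,"fingers":0.45},{"x":0,"y":0,"z":-1,"ax":0,"ay":0,"az":0,"fingers":0.45},{"x":0,"y":0,"z":-1,"ax":0,"ay":0,"az":0,"fingers":0.45},{"x":0,"y":0,"z":-1,"ax":0,"ay":0,"az":0,"fingers":0.45}]'
python3 - <<'E'
from h import *
print(bot.state()["joint_positions"])
e=np.array([np.cos(np.radians(15.3)),np.sin(np.radians(15.3))]);n=np.array([-e[1],e[0]]);g=np.array([471,192.])
print("rail pt",g+14*e-97*n)
s=viewer.capture("side")[0]
cv2.imwrite("pics/c4.png",cv2.resize(s[185:275,200:300],(600,540),interpolation=cv2.INTER_CUBIC))
E
python3 go.py 510 102 170 -74.7
```

```text
time: 18.2
tcp_pos: [471.1, 192.2, 184.6]
ee_rot: [1.907, 2.496, 0.001]
force: [-0.2, -0.3, 0.1]
width: 0.453
finger_force: 0.0
[3.27720974e-01 3.42810361e-01 1.96627679e+00 2.16166250e-05
 8.32103195e-01 6.14825580e-02]
rail pt [510.09948971 102.13215311]
t 18.25 tcp [472.3 192.6 186.9] yang 15.26 tilt 0.2 F [0.9 0.2 4.2] w 0.451
turn units [ 0.029 -0.033 17.991] shift now [-4.87  0.62  0.85] shift after turn [0.62 4.87 0.84]
```

View pics/c4.png

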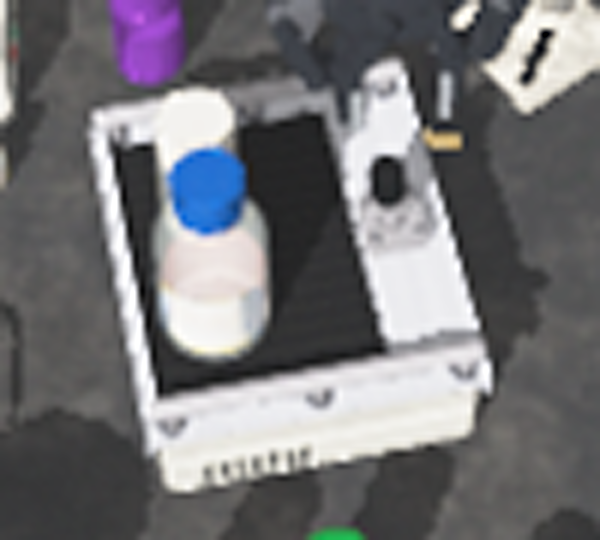

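The pin stands upright in the guide at about (390,180), and both bottles are standing. Turn the tool and straddle the right rail.

```bash
python3 -m jog '[{"x":0,"y":0,"z":0,"ax":0,"ay":0,"az":1,"fingers":0.45},{"x":0,"y":0,"z":0,"ax":0,"ay":0,"az":1,"fingers":0.45},{"x":0,"y":0,"z":0,"ax":0,"ay":0,"az":1,"fingers":0.45},{"x":0,"y":0,"z":0,"ax":0,"ay":0,"az":1,"fingers":0.45},{"x":0,"y":0,"z":0,"ax":0,"ay":0,"az":1,"fingers":0.45},{"x":0,"y":0,"z":0,"ax":0,"ay":0,"az":1,"fingers":0.45},{"x":0,"y":0,"z":0,"ax":0,"ay":0,"az":1,"fingers":0.45},{"x":0,"y":0,"z":0,"ax":0,"ay":0,"az":1,"fingers":0.45},{"x":0,"y":0,"z":0,"ax":0,"ay":0,"az":1,"fingers":0.45},{"x":0,"y":0,"z":0,"ax":0,"ay":0,"az":1,"fingers":0.45},{"x":0,"y":0,"z":0,"ax":0,"ay":0,"az":1,"fingers":0.45},{"x":0,"y":0,"z":0,"ax":0,"ay":0,"az":1,"fingers":0.45},{"x":0,"y":0,"z":0,"ax":0,"ay":0,"az":1,"fingers":0.45},{"x":0,"y":0,"z":0,"ax":0,"ay":0,"az":1,"fingers":0.45},{"x":0,"y":0,"z":0,"ax":0,"ay":0,"az":1,"fingers":0.45},{"x":0,"y":0,"z":0,"ax":0,"ay":0,"az":1,"fingers":0.45},{"x":0,"y":0,"z":0,"ax":0,"ay":0,"az":1,"fingers":0.45},{"x":0,"y":0,"z":0,"ax":0,"ay":0,"az":1,"fingers":0.45}]'
python3 -m jog '[{"x":0.1,"y":1,"z":0,"ax":0,"ay":0,"az":0,"fingers":0.45},{"x":0.12,"y":1,"z":0,"ax":0,"ay":0,"az":0,"fingers":0.45},{"x":0.14,"y":1,"z":0,"ax":0,"ay":0,"az":0,"fingers":0.45},{"x":0.14,"y":1,"z":0,"ax":0,"ay":0,"az":0,"fingers":0.45},{"x":0.1,"y":0.85,"z":0.4,"ax":0,"ay":0,"az":0,"fingers":0.45},{"x":0,"y":0,"z":1,"ax":0,"ay":0,"az":0,"fingers":0.45},{"x":0,"y":0,"z":1,"ax":0,"ay":0,"az":0,"fingers":0.45},{"x":0,"y":0,"z":0,"ax":0,"ay":0,"az":0,"fingers":0.45}]'
python3 go.py 510 102 80 -74.7
```

```text
time: 20.5
tcp_pos: [471.1, 192.2, 183.6]
ee_rot: [-3.114, -0.412, -0.0]
force: [-0.1, 0.0, 0.1]
width: 0.452
finger_force: 0.0
time: 21.5
tcp_pos: [507.1, 101.4, 134.0]
ee_rot: [-3.114, -0.417, 0.004]
force: [0.9, -0.4, -0.7]
width: 0.448
finger_force: 0.0
t 21.5 tcp [507.1 101.4 134. ] yang -74.76 tilt 0.16 F [ 0.9 -0.4 -0.7] w 0.448
turn units [-0.004  0.032 -0.011] shift now [0.15 0.01 2.7 ] shift after turn [0.15 0.01 2.7 ]
```

```bash
python3 - <<'E'
from h import *
s=viewer.capture("side")[0]
cv2.imwrite("pics/c5.png",cv2.resize(s[175:255,210:310],(600,480),interpolation=cv2.INTER_CUBIC))
E
```

```text
(no output)
```

View pics/c5.png

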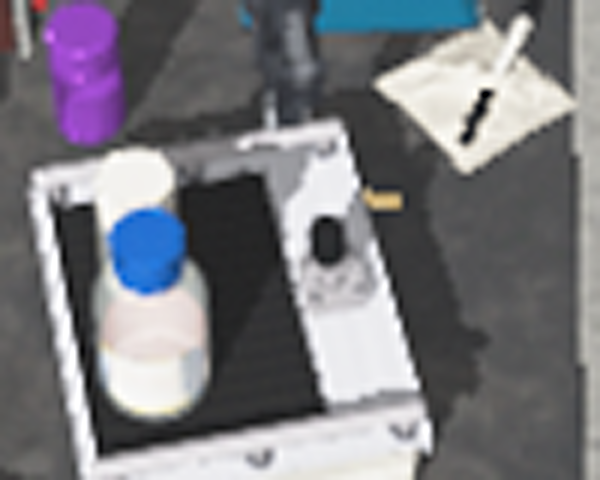

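The inner fingertip shows at about (270,128) above the rail at (270,135). Allowing for its height it will land inside the rail, so I'll descend.

```bash
python3 -m jog '[{"x":0.1,"y":0,"z":0.6,"ax":0,"ay":0,"az":0,"fingers":0.45},{"x":0,"y":0,"z":0.6,"ax":0,"ay":0,"az":0,"fingers":0.45},{"x":0,"y":0,"z":0.5,"ax":0,"ay":0,"az":0,"fingers":0.45},{"x":0,"y":0,"z":0.4,"ax":0,"ay":0,"az":0,"fingers":0.45},{"x":0,"y":0,"z":0.2,"ax":0,"ay":0,"az":0,"fingers":0.45},{"x":0,"y":0,"z":0.2,"ax":0,"ay":0,"az":0,"fingers":0.45},{"x":0,"y":0,"z":0,"ax":0,"ay":0,"az":0,"fingers":0.45}]'
python3 go.py 510 102 80 -74.7
```

```text
time: 22.42
tcp_pos: [510.1, 102.3, 85.2]
ee_rot: [-3.114, -0.417, 0.0]
force: [-0.6, 0.3, 0.1]
width: 0.447
finger_force: 0.0
t 22.425 tcp [510.1 102.3  85.2] yang -74.75 tilt 0.01 F [-0.6  0.3  0.1] w 0.447
turn units [-0.     0.001 -0.01 ] shift now [-0.01  0.01  0.26] shift after turn [-0.01  0.01  0.26]
```

```bash
python3 -m jog '[{"x":0,"y":0,"z":0.15,"ax":0,"ay":0,"az":0,"fingers":0.3},{"x":0,"y":0,"z":0,"ax":0,"ay":0,"az":0,"fingers":0.3},{"x":0,"y":0.1,"z":0,"ax":0,"ay":0,"az":0,"fingers":0.3},{"x":0,"y":0.15,"z":0,"ax":0,"ay":0,"az":0,"fingers":0.3},{"x":0,"y":0.15,"z":0,"ax":0,"ay":0,"az":0,"fingers":0.3},{"x":0,"y":0.15,"z":0,"ax":0,"ay":0,"az":0,"fingers":0.3},{"x":0,"y":0.15,"z":0,"ax":0,"ay":0,"az":0,"fingers":0.3},{"x":0,"y":0.15,"z":0,"ax":0,"ay":0,"az":0,"fingers":0.3},{"x":0,"y":0.15,"z":0,"ax":0,"ay":0,"az":0,"fingers":0.3},{"x":0,"y":0.15,"z":0,"ax":0,"ay":0,"az":0,"fingers":0.3}]'
python3 go.py 510 102 81 -74.7
```

```text
time: 23.68
tcp_pos: [516.3, 79.9, 82.3]
ee_rot: [3.114, 0.417, 0.0]
force: [-0.1, 4.8, 2.0]
width: 0.303
finger_force: 2.1
t 23.675 tcp [516.3  79.9  82.3] yang -74.74 tilt 0.01 F [-0.1  4.8  2. ] w 0.303
turn units [ 0.    -0.002 -0.009] shift now [-0.01 -1.15  0.07] shift after turn [-0.01 -1.15  0.07]
```

```bash
python3 -m jog '[{"x":0,"y":0.1,"z":0,"ax":0,"ay":0,"az":0,"fingers":0.3},{"x":0,"y":0.1,"z":0,"ax":0,"ay":0,"az":0,"fingers":0.3},{"x":0,"y":0.1,"z":0,"ax":0,"ay":0,"az":0,"fingers":0.3}]'
```

```text
time: 24.05
tcp_pos: [517.9, 74.2, 82.3]
ee_rot: [-3.114, -0.417, -0.0]
force: [-0.3, 4.2, 2.2]
width: 0.302
finger_force: 2.0
```

```bash
python3 -m jog '[{"x":0,"y":0.1,"z":0,"ax":0,"ay":0,"az":0,"fingers":0.3},{"x":0,"y":0.1,"z":0,"ax":0,"ay":0,"az":0,"fingers":0.3},{"x":0,"y":0.1,"z":0,"ax":0,"ay":0,"az":0,"fingers":0.3}]'; python3 go.py 510 102 81 -74.7
```

```text
time: 24.42
tcp_pos: [519.5, 68.4, 82.3]
ee_rot: [3.114, 0.417, 0.0]
force: [0.6, 3.8, 2.0]
width: 0.304
finger_force: 2.0
t 24.425 tcp [519.5  68.4  82.3] yang -74.75 tilt 0.01 F [0.6 3.8 2. ] w 0.304
turn units [ 0.    -0.002 -0.009] shift now [-0.01 -1.75  0.07] shift after turn [-0.01 -1.75  0.07]
```

```bash
python3 -m jog '[{"x":0,"y":0.1,"z":0,"ax":0,"ay":0,"az":0,"fingers":0.3},{"x":0,"y":0.1,"z":0,"ax":0,"ay":0,"az":0,"fingers":0.3},{"x":0,"y":0.1,"z":0,"ax":0,"ay":0,"az":0,"fingers":0.3}]'; python3 - <<'E'
from h import *
im,d=viewer.capture("side");P=cloud("side",d)
e=np.array([np.cos(np.radians(15.3)),np.sin(np.radians(15.3))]);n=np.array([-e[1],e[0]])
q=P[...,:2]-np.array([471,192.]);a=q@e;b=q@n
m=(abs(a)<20)&(b>-60)&(b<25)&(P[...,2]>95)&(P[...,2]<150)&(im.max(2)<90)
print("knob dark",m.sum(),P[m].mean(0),P[m][:,2].max(),"b",b[m].mean(),"a",a[m].mean())
E
python3 go.py 510 102 81 -74.7
```

```text
time: 24.8
tcp_pos: [521.1, 62.6, 82.3]
ee_rot: [3.114, 0.417, 0.0]
force: [1.2, 5.1, 2.8]
width: 0.297
finger_force: 2.0
knob dark 38 [482.58007654 161.60735138 127.2559104 ] 138.80600362728808 b -32.37112480445488 a 3.1498478473755025
t 24.85 tcp [521.   62.4  82.3] yang -74.75 tilt 0.01 F [0.4 2.1 0.4] w 0.295
turn units [ 0.001  0.    -0.01 ] shift now [-0.01 -2.06  0.06] shift after turn [-0.01 -2.06  0.06]
```

```bash
python3 -m jog '[{"x":0,"y":-0.2,"z":0,"ax":0,"ay":0,"az":0,"fingers":0.3},{"x":0,"y":-0.2,"z":0,"ax":0,"ay":0,"az":0,"fingers":0.3},{"x":0,"y":-0.1,"z":0,"ax":0,"ay":0,"az":0,"fingers":0.3},{"x":0,"y":-0.1,"z":0,"ax":0,"ay":0,"az":0,"fingers":0.3},{"x":0,"y":-0.1,"z":0,"ax":0,"ay":0,"az":0,"fingers":0.3},{"x":0,"y":-0.15,"z":0,"ax":0,"ay":0,"az":0,"fingers":0.3},{"x":0,"y":-0.2,"z":0,"ax":0,"ay":0,"az":0,"fingers":0.3},{"x":0,"y":-0.2,"z":0,"ax":0,"ay":0,"az":0,"fingers":0.3},{"x":0,"y":-0.2,"z":0,"ax":0,"ay":0,"az":0,"fingers":0.3},{"x":0,"y":-0.2,"z":0,"ax":0,"ay":0,"az":0,"fingers":0.3},{"x":0,"y":-0.2,"z":0,"ax":0,"ay":0,"az":0,"fingers":0.3},{"x":0,"y":-0.2,"z":0,"ax":0,"ay":0,"az":0,"fingers":0.3},{"x":0,"y":-0.2,"z":0,"ax":0,"ay":0,"az":0,"fingers":0.3},{"x":0,"y":-0.2,"z":0,"ax":0,"ay":0,"az":0,"fingers":0.3},{"x":0,"y":-0.2,"z":0,"ax":0,"ay":0,"az":0,"fingers":0.3},{"x":0,"y":-0.15,"z":0,"ax":0,"ay":0,"az":0,"fingers":0.3},{"x":0,"y":-0.1,"z":0,"ax":0,"ay":0,"az":0,"fingers":0.3}]'; python3 go.py 510 102 81 -74.7
```

```text
time: 26.98
tcp_pos: [505.5, 118.9, 82.3]
ee_rot: [-3.114, -0.417, 0.0]
force: [-1.0, -3.5, -0.3]
width: 0.299
finger_force: 1.8
t 26.975 tcp [505.5 118.9  82.3] yang -74.74 tilt 0.01 F [-1.  -3.5 -0.3] w 0.299
turn units [-0.     0.001 -0.009] shift now [-0.01  0.87  0.06] shift after turn [-0.01  0.87  0.06]
```

Now slowly through the left side.

```bash
python3 -m jog '[{"x":0,"y":-0.1,"z":0,"ax":0,"ay":0,"az":0,"fingers":0.3},{"x":0,"y":-0.1,"z":0,"ax":0,"ay":0,"az":0,"fingers":0.3},{"x":0,"y":-0.1,"z":0,"ax":0,"ay":0,"az":0,"fingers":0.3}]'
```

```text
time: 27.35
tcp_pos: [503.9, 124.5, 82.3]
ee_rot: [3.114, 0.417, -0.0]
force: [-1.7, -5.0, -0.2]
width: 0.302
finger_force: 1.7
```

```bash
python3 -m jog '[{"x":0,"y":-0.1,"z":0,"ax":0,"ay":0,"az":0,"fingers":0.3},{"x":0,"y":-0.1,"z":0,"ax":0,"ay":0,"az":0,"fingers":0.3}]'
```

```text
time: 27.6
tcp_pos: [502.9, 128.4, 82.3]
ee_rot: [-3.114, -0.417, 0.0]
force: [-1.4, -3.0, 0.7]
width: 0.301
finger_force: 1.5
```

```bash
python3 -m jog '[{"x":0,"y":-0.1,"z":0,"ax":0,"ay":0,"az":0,"fingers":0.3},{"x":0,"y":-0.1,"z":0,"ax":0,"ay":0,"az":0,"fingers":0.3}]'
```

```text
time: 27.85
tcp_pos: [502.0, 132.3, 82.3]
ee_rot: [-3.114, -0.417, -0.0]
force: [-1.0, -2.7, 0.6]
width: 0.301
finger_force: 1.4
```

```bash
python3 -m jog '[{"x":0,"y":-0.1,"z":0,"ax":0,"ay":0,"az":0,"fingers":0.3},{"x":0,"y":-0.1,"z":0,"ax":0,"ay":0,"az":0,"fingers":0.3}]'
```

```text
time: 28.1
tcp_pos: [501.1, 135.7, 82.3]
ee_rot: [3.113, 0.418, 0.0]
force: [2.5, -19.6, -0.3]
width: 0.297
finger_force: 9.7
```

```bash
python3 - <<'E'
from h import *
im,d=viewer.capture("side");P=cloud("side",d)
e=np.array([np.cos(np.radians(15.3)),np.sin(np.radians(15.3))]);n=np.array([-e[1],e[0]])
q=P[...,:2]-np.array([471,192.]);a=q@e;b=q@n
m=(abs(a)<20)&(b>-40)&(b<55)&(P[...,2]>90)&(P[...,2]<150)&(im.max(2)<90)
print("knob dark",m.sum(),P[m].mean(0),P[m][:,2].max(),"b",b[m].mean(),"a",a[m].mean())
E
```

```text
knob dark 46 [466.47457253 217.08715215 115.34160962] 146.66630509495275 b 25.39213706067638 a 2.2547887095652626
```

The force rose to 19.6 N and the knob dropped about 12 mm, so the pin has engaged. Back off to relieve the push, then measure.

```bash
python3 -m jog '[{"x":0,"y":0.15,"z":0,"ax":0,"ay":0,"az":0,"fingers":0.3},{"x":0,"y":0.25,"z":0,"ax":0,"ay":0,"az":0,"fingers":0.45},{"x":0,"y":0,"z":0,"ax":0,"ay":0,"az":0,"fingers":0.45},{"x":0,"y":0,"z":0,"ax":0,"ay":0,"az":0,"fingers":0.45}]'; python3 - <<'E'
from h import *
f=[viewer.capture("side") for _ in range(4)];im=f[0][0];d=np.median([x[1] for x in f],0);P=cloud("side",d)
e=np.array([np.cos(np.radians(15.3)),np.sin(np.radians(15.3))]);n=np.array([-e[1],e[0]])
q=P[...,:2]-np.array([471,192.]);a=q@e;b=q@n
m=(abs(a)<20)&(b>0)&(b<55)&(P[...,2]>90)&(P[...,2]<150)&(im.max(2)<90)
print("knob",m.sum(),P[m].mean(0),np.percentile(P[m][:,2],[5,50,90,98]),"b",b[m].mean())
cv2.imwrite("pics/c6.png",cv2.resize(im[185:265,205:305],(750,600),interpolation=cv2.INTER_CUBIC))
E
```

```text
time: 28.65
tcp_pos: [503.1, 128.3, 82.3]
ee_rot: [-3.114, -0.417, -0.0]
force: [-0.6, 0.3, -0.1]
width: 0.453
finger_force: 0.0
knob 38 [462.41467239 225.50088134 115.75371651] [104.46393815 118.66476605 121.37120902 122.11804798] b 34.57896020446899
```

View pics/c6.png

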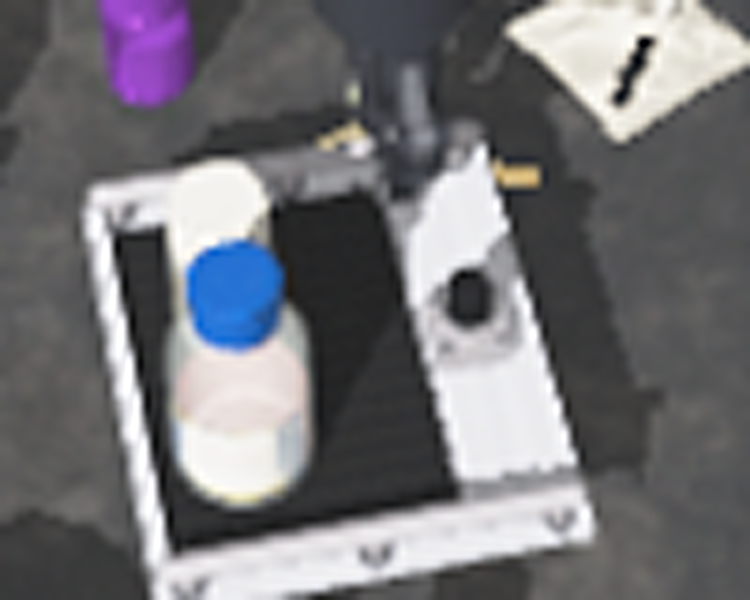

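The knob has dropped, and its collar looks seated at about (470,325). Both bottles are standing. I'll wiggle the platform lightly to confirm it is locked and let the pin settle.

```bash
python3 -m jog '[{"x":0,"y":0,"z":0,"ax":0,"ay":0,"az":0,"fingers":0.3},{"x":0,"y":0,"z":0,"ax":0,"ay":0,"az":0,"fingers":0.3},{"x":0,"y":0.15,"z":0,"ax":0,"ay":0,"az":0,"fingers":0.3},{"x":0,"y":0.15,"z":0,"ax":0,"ay":0,"az":0,"fingers":0.3},{"x":0,"y":0.1,"z":0,"ax":0,"ay":0,"az":0,"fingers":0.3}]'; python3 go.py 503.1 128.3 82.3 -74.7
```

```text
time: 29.48
tcp_pos: [505.2, 120.4, 82.3]
ee_rot: [-3.114, -0.416, -0.0]
force: [-1.2, 2.6, 0.5]
width: 0.302
finger_force: 1.2
t 29.475 tcp [505.2 120.4  82.3] yang -74.76 tilt 0.01 F [-1.2  2.6  0.5] w 0.302
turn units [-0.001 -0.001 -0.013] shift now [ 0.   -0.41  0.  ] shift after turn [ 0.   -0.41  0.  ]
```

```bash
python3 -m jog '[{"x":0,"y":0.1,"z":0,"ax":0,"ay":0,"az":0,"fingers":0.3},{"x":0,"y":0.05,"z":0,"ax":0,"ay":0,"az":0,"fingers":0.3},{"x":0,"y":0,"z":0,"ax":0,"ay":0,"az":0,"fingers":0.3}]'
```

```text
time: 29.85
tcp_pos: [506.0, 117.6, 82.3]
ee_rot: [3.114, 0.417, 0.0]
force: [-0.5, -0.2, 0.1]
width: 0.302
finger_force: 0.1
```

```bash
python3 -m jog '[{"x":0,"y":0.1,"z":0,"ax":0,"ay":0,"az":0,"fingers":0.3},{"x":0,"y":0,"z":0,"ax":0,"ay":0,"az":0,"fingers":0.3}]'
```

```text
time: 30.1
tcp_pos: [506.4, 115.8, 82.3]
ee_rot: [-3.114, -0.417, 0.0]
force: [-0.7, 2.7, -0.5]
width: 0.3
finger_force: 1.8
```

```bash
python3 -m jog '[{"x":0,"y":0.05,"z":0,"ax":0,"ay":0,"az":0,"fingers":0.3},{"x":0,"y":0,"z":0,"ax":0,"ay":0,"az":0,"fingers":0.3}]'; python3 -m jog '[{"x":0,"y":0.05,"z":0,"ax":0,"ay":0,"az":0,"fingers":0.3},{"x":0,"y":0,"z":0,"ax":0,"ay":0,"az":0,"fingers":0.3}]'
```

```text
time: 30.35
tcp_pos: [506.6, 115.3, 82.3]
ee_rot: [-3.113, -0.416, 0.0]
force: [-1.1, 10.3, 1.2]
width: 0.3
finger_force: 5.4
time: 30.6
tcp_pos: [506.7, 114.9, 82.3]
ee_rot: [-3.113, -0.416, 0.0]
force: [-3.5, 18.7, 0.7]
width: 0.297
finger_force: 9.3
```

Locked in both directions, at 18.7 N right and 19.6 N left. Nudge the platform back to mid-play so the pin stands square, then clear off and check its height.

```bash
python3 -m jog '[{"x":0,"y":-0.2,"z":0,"ax":0,"ay":0,"az":0,"fingers":0.3},{"x":0,"y":-0.2,"z":0,"ax":0,"ay":0,"az":0,"fingers":0.3},{"x":0,"y":-0.15,"z":0,"ax":0,"ay":0,"az":0,"fingers":0.3},{"x":0,"y":-0.1,"z":0,"ax":0,"ay":0,"az":0,"fingers":0.3},{"x":0,"y":-0.1,"z":0,"ax":0,"ay":0,"az":0,"fingers":0.3},{"x":0,"y":-0.08,"z":0,"ax":0,"ay":0,"az":0,"fingers":0.3},{"x":0,"y":0,"z":0,"ax":0,"ay":0,"az":0,"fingers":0.3}]'; python3 -m jog '[{"x":0,"y":0.2,"z":0,"ax":0,"ay":0,"az":0,"fingers":0.3},{"x":0,"y":0.1,"z":0,"ax":0,"ay":0,"az":0,"fingers":0.4},{"x":0,"y":0,"z":0,"ax":0,"ay":0,"az":0,"fingers":0.4},{"x":0,"y":0,"z":-0.6,"ax":0,"ay":0,"az":0,"fingers":0.4},{"x":0,"y":0,"z":-1,"ax":0,"ay":0,"az":0,"fingers":0.4},{"x":0,"y":0,"z":-1,"ax":0,"ay":0,"az":0,"fingers":0.4},{"x":0,"y":0,"z":-1,"ax":0,"ay":0,"az":0,"fingers":0.4},{"x":0,"y":0,"z":-1,"ax":0,"ay":0,"az":0,"fingers":0.4},{"x":0,"y":0.5,"z":-1,"ax":0,"ay":0,"az":0,"fingers":0.4},{"x":0,"y":1,"z":-0.5,"ax":0,"ay":0,"az":0,"fingers":0.4},{"x":0,"y":1,"z":0,"ax":0,"ay":0,"az":0,"fingers":0.4},{"x":0,"y":1,"z":0,"ax":0,"ay":0,"az":0,"fingers":0.4},{"x":0,"y":1,"z":0,"ax":0,"ay":0,"az":0,"fingers":0.4},{"x":0,"y":1,"z":0,"ax":0,"ay":0,"az":0,"fingers":0.4},{"x":0,"y":1,"z":0,"ax":0,"ay":0,"az":0,"fingers":0.4},{"x":0,"y":1,"z":0,"ax":0,"ay":0,"az":0,"fingers":0.4},{"x":0,"y":1,"z":0,"ax":0,"ay":0,"az":0,"fingers":0.4},{"x":0,"y":1,"z":0,"ax":0,"ay":0,"az":0,"fingers":0.4},{"x":0,"y":1,"z":0,"ax":0,"ay":0,"az":0,"fingers":0.4}]'
python3 - <<'E'
from h import *
out=[]
for c in("side","top"):
    f=[viewer.capture(c) for _ in range(12)];im=f[0][0];d=np.mean([x[1] for x in f],0);P=cloud(c,d)
    e=np.array([np.cos(np.radians(15.3)),np.sin(np.radians(15.3))]);n=np.array([-e[1],e[0]])
    q=P[...,:2]-np.array([471,192.]);a=q@e;b=q@n
    m=(abs(a)<22)&(b>0)&(b<55)&(P[...,2]>90)&(P[...,2]<150)&(im.max(2)<90)
    if m.any():print(c,"knob",m.sum(),P[m].mean(0).round(1),np.percentile(P[m][:,2],[5,50,80,90,98]).round(1))
    m=(abs(a-75)<40)&(abs(b)<60)&(im.max(2)<70)&(abs(P[...,2]-76)<6);print(" mat",np.median(P[m][:,2]))
    g=(abs(a)<20)&(abs(b-31)<20)&(P[...,2]>80)&(P[...,2]<97)&(im.max(2)>150);print(" guide",np.median(P[g][:,2]),g.sum())
    u0,v0=(205,180) if c=="side" else (155,150)
    out.append(cv2.resize(im[v0:v0+75,u0:u0+75],(400,400),interpolation=cv2.INTER_CUBIC))
cv2.imwrite("pics/c7.png",np.hstack(out))
E
```

```text
time: 31.48
tcp_pos: [502.6, 129.9, 82.3]
ee_rot: [3.114, 0.417, -0.0]
force: [1.1, 0.1, -0.3]
width: 0.299
finger_force: 0.0
time: 33.85
tcp_pos: [559.8, -79.8, 204.3]
ee_rot: [-3.114, -0.417, -0.0]
force: [0.8, 0.6, -0.4]
width: 0.402
finger_force: 0.0
side knob 40 [465.2 218.8 115. ] [103.4 118.4 120.1 120.4 121.4]
 mat 75.06145872615703
 guide 87.09961048029285 64
top knob 27 [463.9 211.  120.5] [115.4 121.4 122.1 122.6 123.1]
 mat 76.86081369070163
 guide 89.10515643364769 39
```

View pics/c7.png

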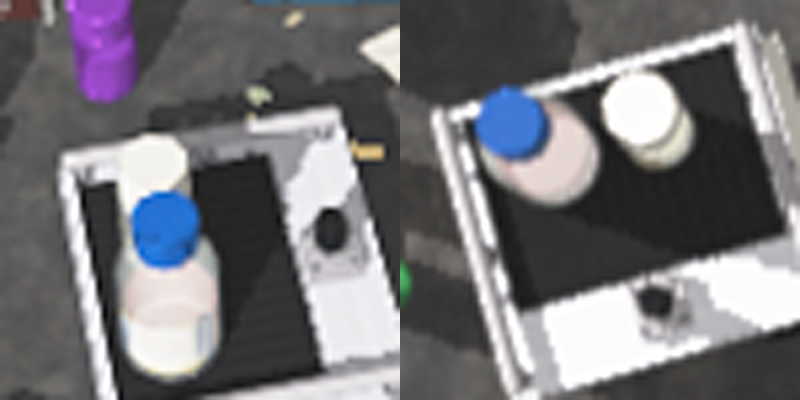

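In both views the knob top is 33 mm above the guide (120.3 − 87.1 side, 122.1 − 89.1 top), which is 29 mm of knob plus the 4 mm collar, so the pin is home. Both bottles are standing and the arm is clear.

```bash
python3 -c "
from cell import bot
print(bot.hand_in())"
```

```text
the job is handed in; nothing more can be done
None
```

The platform is locked: the pin is fully home in the lock hole on the left side with its collar down on the guide, both bottles are standing, and I handed the job in at about 35 s with the arm clear.

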